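Paddle-press a dog treat into the travel bowl

ROBOT

A 7-joint arm with a two-finger parallel gripper is mounted at the origin on the work surface. World frame = base frame: x ahead of the robot, y to its left, z up, the work surface at z = 0. Lengths are in mm, angles in rad, forces in N, time in s.
With the tool pointing down it reaches from about 425 to 950 mm from the base axis. Payload 16.7 kg.
Tool frame: the origin (TCP) lies midway between the tips of the shut fingers; the grasp point (between the pads) lies bot.tcp_to_grasp behind it (bot.tcp_to_grasp is the distance from the TCP to the grasp point, in mm); z points along the fingers, y is the direction in which the jaws open and shut (so a half turn about z gives the same grasp; the last joint's range is limited). The gripper opens to 94 mm and grips with 3 to 60 N. Pads are 16 mm wide; open, the fingers measure 119 mm over their backs; the gripper's body (75 mm by 177 mm) begins 78 mm behind the grasp point.
Start: joints at [-1.415, 0.426, 0.074, 1.606, -0.034, 1.111, -0.067], TCP at [202.573, 643.847, 205.467] pointing down, gripper open.
Joint ranges: [-2.85, 2.85], [-0.5, 2.14], [-1.23, 1.37], [0.21, 2.46], [-1.02, 4.16], [0.16, 2.05], [-2.73, 2.73]. Speed limits (rad/s): [1.89, 1.89, 2.39, 2.39, 3.01, 3.01, 3.01].

INTERFACE

Orientations are given as [roll, pitch, yaw] about the fixed x, y, z axes, in that order (R = Rz(yaw) Ry(pitch) Rx(roll)).
In Python, from cell import bot gives the robot as it stands.
- The arm moves only by the tool send_rows, never from a script. Its argument "series" is a list of rows, each an object of numbers: "ax", "ay", "az": the turn, a rotation vector about the world's x, y, z in degrees; "dx", "dy", "dz": the shift along the world's x, y, z in cm; "gripper": the gripper command: -1 is fully open, 1 is shut, values between are in proportion. A call has 1 to 20 rows; each row shifts and turns the commanded pose from where the row before left it; what a row does not reach is not made up. A row lasts 1/10 s, in which the tool goes at most 50 mm and 8.59 degrees, less where a joint would pass 70% of its speed; a pose out of reach is approached as far as the arm can. A call with a gripper value outside its range is refused whole. The fingers move at their own pace and stop on an object; the grip force is fixed at half the most. Time passes only in rows, so rows that do not move let the fingers close. It gives the time, the measured TCP pose, the force and the opening at its end, in the units of the state.
- bot.read_state(): the state, without advancing time (a new reading comes with each control period).
- bot.snapshot(name): name is "side" or "top"; returns a dict with "frame" (400x640x3 uint8, blue, green, red), "depth" (400x640 float32, mm along the optical axis (not along the pixel's ray), 0 where there is no reading), "K" (3x3 intrinsics, pixels), "origin" and "orientation" of the camera in the world. Camera axes: x right, y up, looking along -z (the intrinsics and any distortion apply to the point x, -y, -z); pixel columns grow to the right and rows downward; lengths in mm; the calibration is good to about 2 mm. A picture is of the moment at which its call begins.
- bot.job_done(): hands the job in, once; it reports no verdict.
The state is a dict: "t": time; "joint_positions": joint angles; "joint_vel": joint speeds; "joint_torque": joint torques, N m; "position": TCP position; "tcp_rot": TCP orientation; "contact_force": force on the tool from outside, world axes, zero at the start; "torque": the same for the moment, N m; "finger_gap": opening from 0.0 (shut) to 1.0 (fully open).
Only numpy, scipy, OpenCV 4.12 (cv2) and the standard library are available. Lean on these libraries where they do the work, as an engineer would, in place of code of your own. Each camera call takes 0.05 s, during which the arm holds its last target. There are 200 camera calls.

TASK

Serve a treat from the dog-treat dispenser: slide the teal silicone bowl across the trolley top until it stands centred under the mouth of the white chute, then press the blue paw paddle all the way down so that the lever's other end lifts the orange gate, and keep it down until the treat ball has rolled into the bowl. Then let the paddle come back up so that the gate shuts. Only push and press: do not lift or tip the bowl, do not touch the ball, and leave everything else where it stands.

Things in the scene. Friction and masses are not known exactly. Their poses are not given: they have to be found in the camera images.
- dispenser: fixed treat dispenser; origin on the trolley top, z up. Grey base 130 mm in its x (from -65 to 65), 220 mm in its y (from -170 to +50), 12 mm thick. A white chute runs along y, falling to +y. A blue lever rocks on a pin along x at y = -80 mm, 140 mm high, between two grey cheeks 154 mm tall that span 92 mm in x; its paddle points to -y, its other end holds the gate over the chute
- chute_mouth (a point): middle of the chute floor's edge at the open mouth, 70 mm above the trolley top (walls there 92 mm), so that the bowl passes beneath; the chute is 46 mm wide, 150 mm long, rises 12 degrees away from the mouth towards the dispenser's -y
- gate (a point): middle of the lower edge of the orange gate plate, 34 mm wide, which hangs from the lever across the chute, 80 mm uphill of the mouth; rises as the paddle goes down
- paddle (a point): centre of the upper face of the blue paw paddle (50 mm in the dispenser's x, 46 mm in y), the lever's press end: 92 mm from the pin on the dispenser's -y side, 148 mm above the trolley top at rest. Fully pressed it has gone down about 33 mm; nothing lies below it but the base. Its axes turn with the lever; at rest x, y, z are parallel to the dispenser's
- lever (a joint): angle of the rocking lever (rad): 0 at rest with the gate shut, 0.36 fully pressed. The ball is freed at about 0.2. A spring brings it back to 0 when it is let go; at the paddle about 3 N starts it and 6 N holds it fully down
- treat_center (a point): centre of the brown treat ball, 30 mm in diameter, 20 g, which waits in the chute against the upper side of the gate; once the gate is up it takes about a second to roll into the bowl
- bowl: teal silicone travel bowl, rigid, popped open: 120 mm across at rim and foot ring, 45 mm tall, wall 4 mm, 150 g (varies); origin at the centre of its underside. It starts on the trolley top beyond the chute's mouth and slides freely
- bowl_spot (a point): point on the trolley top 45 mm beyond the chute's mouth, where the bowl's centre should stand: the dispenser's (0, 155, 0) mm
- canister: white ceramic canister with a cork-sealed lid, 100 mm across, 164 mm tall; bystander; origin at the centre of its underside
- pot: small terracotta plant pot, 100 mm across, 130 mm tall with leaves; bystander; origin at the centre of its underside
- spray: green bottle with a red cap and a pale label, 60 mm across, 170 mm tall; bystander; origin at the centre of its underside
- mug: blue mug, 80 mm across, 90 mm tall; bystander; origin at the centre of its underside
- torch: yellow torch standing on end with its black head up, 42 mm across, 140 mm tall; bystander; origin at the centre of its underside
- opener: flat steel bottle opener lying on the top, 122 x 34 x 5 mm; bystander; origin on its underside near the middle of its length
Things that resemble listed ones, but are neither listed nor needed, are in the scene too. Of the things shaped like the bowl, the teal one is meant.

How it is judged (in metres and radians):
On the way, in this order (a step that is already met when the one before it is completed fails the run):
1. the bowl stands under the mouth of the chute (centre within 40 mm of the spot) while the gate is still shut (horizontal distance between bowl and bowl_spot below 0.04 m and value of joint lever below 0.05 rad), for 0.2 s.
2. the ball has come into the bowl while the paddle is still held down (lever beyond 0.28 rad) (value of joint lever above 0.28 rad and horizontal distance between treat_center and bowl below 0.055 m and z of treat_center in the frame of bowl between 0.005 and 0.045 m).
At the end, for the whole second after the job is handed in: The treat ball lies in the bowl (its centre within 55 mm of the bowl's axis and below the rim), the bowl stands flat on the trolley top within 60 mm of the spot under the chute, and the paddle is back up with the gate shut (lever within 0.05 rad of rest) (horizontal distance between treat_center and bowl below 0.055 m and z of treat_center in the frame of bowl between 0.005 and 0.045 m and horizontal distance between bowl and bowl_spot below 0.06 m and height (world z) of bowl below 0.01 m and angle between bowl's own z axis and vertical below 0.15 rad and value of joint lever below 0.05 rad); the robot touches nothing.
It fails at once if the robot touches the treat ball (contact force between any of the fingers, the arm and treat above 0.2 N).
It fails at once if the bowl is lifted more than 15 mm or tipped more than 20 degrees (height (world z) of bowl above 0.015 m or angle between bowl's own z axis and vertical above 0.35 rad).
It fails at once if another thing on the trolley is moved more than 25 mm or tipped (distance of any of canister, pot, spray, mug, torch, opener from where it was at the start of the episode above 0.025 m or angle between any of canister, pot, spray, mug, torch, opener's own z axis and vertical above 0.3 rad).
It also fails if it takes over 51 s, if anything falls off the work surface, if the arm or the gripper's body presses on something with over 40 N, if the wrist force passes 120 N, or if a joint passes its speed limit or range.

## Working session

There is one attempt and no reset: what is moved stays moved. The work goes in short steps, Python scripts to look and compute and a tool call to move; the robot and the scene stay as the last step left them, time stands still between calls to the robot, and variables do not carry over. Pictures are saved under pics/ and viewed, about 8 in all and at most 12, crops included, and the job is handed in when it is done.

Besides the shell and the picture viewer there is one more tool, called after ">>>" by a JSON object that holds its "fn" and its "kwargs", one argument or row to a line. send_rows: Moves the arm, as the interface text tells. Its arguments: {"type":"object","properties":{"series":{"type":"array"}},"required":["series"]}

```bash
mkdir -p pics; cat > h.py <<'E'
import numpy as np,cv2
from scipy.spatial.transform import Rotation as R
from cell import bot
def snap(n,tag):
    s=bot.snapshot(n); cv2.imwrite(f'pics/{tag}.png',s['frame']); np.savez(f'pics/{tag}.npz',**{k:np.array(v) for k,v in s.items()}); return s
def cloud(tag):
    s=np.load(f'pics/{tag}.npz'); d=s['depth'];K=s['K'];o=s['orientation']
    M=o if o.shape==(3,3) else R.from_euler('xyz',o).as_matrix()
    v,u=np.mgrid[:d.shape[0],:d.shape[1]]
    P=np.stack([(u-K[0,2])/K[0,0]*d,-(v-K[1,2])/K[1,1]*d,-d],-1)
    W=P@M.T+s['origin']; W[d==0]=np.nan
    return W,s
E
python3 - <<'E'
from h import *
for n in('top','side'):
    s=snap(n,n+'0'); print(n,s['origin'],s['orientation'],s['K'],[k for k in s])
print(bot.read_state(),bot.tcp_to_grasp)
a=cv2.imread('pics/top0.png');b=cv2.imread('pics/side0.png')
E
```

```text
top [ 428.43056031  -53.82158921 1425.72268372] [ 8.53969323e-02  9.53743233e-04 -1.60167161e+00] [[489.24692697   0.         326.17966995]
 [  0.         489.24692697 203.34096487]
 [  0.           0.           1.        ]] ['frame', 'depth', 'K', 'origin', 'orientation']
side [ 127.3827192  -683.30691669  883.92478646] [ 0.77009367 -0.0161053  -0.55786179] [[369.18965294   0.         315.79417653]
 [  0.         369.18965294 203.30255668]
 [  0.           0.           1.        ]] ['frame', 'depth', 'K', 'origin', 'orientation']
{'t': 0.1, 'joint_positions': array([-1.41548999,  0.42665318,  0.07381519,  1.60653592, -0.0341132 ,
        1.11082722, -0.0671185 ]), 'joint_vel': array([-0.00119581, -0.00182722,  0.0004566 , -0.00096466, -0.00056503,
       -0.00016529,  0.00190422]), 'joint_torque': array([ 7.58301350e-03, -9.37458158e+01,  3.67696881e+00, -4.55041409e+01,
       -4.85904899e-02,  1.68256019e-02,  2.64504843e-05]), 'position': array([202.45138142, 643.49985796, 204.85850173]), 'tcp_rot': array([-3.14042784e+00,  5.30726006e-05,  2.83676500e+00]), 'contact_force': array([-0.72175683, -0.50181235,  0.80611103]), 'torque': array([-0.06850546, -0.01462607,  0.01909625]), 'finger_gap': 1.0030807730833944} 18.8
```

View pics/top0.png

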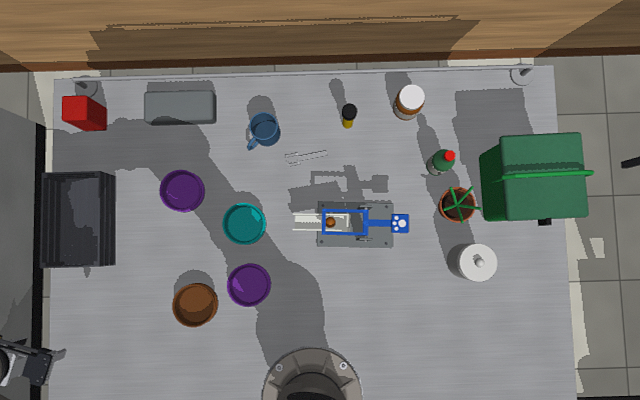

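View pics/side0.png

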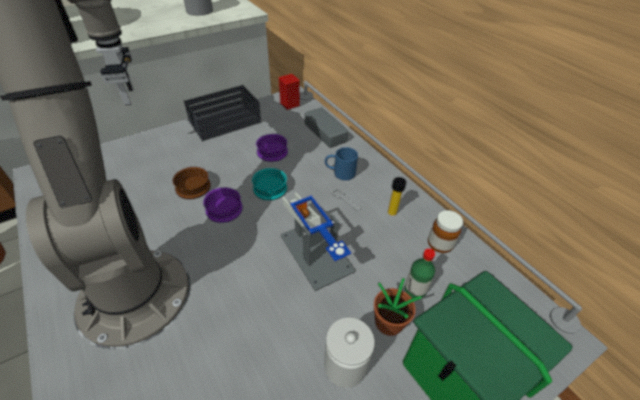

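The top view shows the teal bowl at (244,223), the chute mouth at (293,221), the paddle at (400,223), and the grey base at u 317–393. The dispenser's +y points left in the image, which is world +y. Purple bowls stand at (182,190) and (249,285).

```bash
python3 - <<'E'
from h import *
for t in('top0','side0'):
    W,s=cloud(t); hsv=cv2.cvtColor(s['frame'],cv2.COLOR_BGR2HSV)
    H,S,V=cv2.split(hsv); z=W[...,2]
    m=(H>83)&(H<97)&(S>120)&(z>35)&(z<55); p=W[m]
    if m.sum()>10: print(t,'rim',m.sum(),p.min(0),p.max(0),cv2.minEnclosingCircle(p[:,:2].astype(np.float32)))
    m=(H>104)&(H<125)&(S>140)&(z>125)&(z<175); p=W[m]; 
    print('blue',m.sum(),p.min(0),p.max(0),cv2.minAreaRect(p[:,:2].astype(np.float32)))
    q=p[p[:,1]<p[:,1].min()+46]; print('paddle',np.median(q,0),cv2.minAreaRect(q[:,:2].astype(np.float32)))
    # base
    m=(S<60)&(z>7)&(z<17)&(V<140)&(abs(W[...,0]-q[:,0].mean())<120)&(W[...,1]<q[:,1].mean()+240)&(W[...,1]>q[:,1].mean()-60); p=W[m]
    print('base',m.sum(),np.median(p,0),cv2.minAreaRect(p[:,:2].astype(np.float32)))
W,s=cloud('top0')
for n,u,v in [('paddle',400,223),('mouth',293,222),('table',270,180),('purple',265,285),('purple2',204,190),('opener',305,157)]: print(n,W[v,u])
c=s['frame'][150:290,190:430]; cv2.imwrite('pics/c.png',cv2.resize(c,None,fx=3.3,fy=3.3,interpolation=cv2.INTER_CUBIC))
E
```

```text
top0 rim 310 [ 438.93330278 -382.9011754    35.19628371] [555.187461   239.19565263  51.25812633] ((512.9110107421875, -71.85276794433594), 311.4491271972656)
blue 801 [ 451.84343594 -269.08579669  128.62554832] [780.39403624 -42.57509202 154.37752139] ((614.0065307617188, -163.39549255371094), (226.69346618652344, 325.5237121582031), 86.6488037109375)
paddle [ 478.57976394 -247.93363769  147.91695466] ((480.49591064453125, -246.57916259765625), (45.02494812011719, 47.472782135009766), 88.01217651367188)
base 1821 [ 470.19178948 -147.31741011   11.92685811] ((511.0875244140625, -128.7059326171875), (241.1784210205078, 180.1239013671875), 88.24717712402344)
side0 rim 210 [436.46159502 119.06205657  35.19445213] [553.6021861  236.3993498   48.44207693] ((493.2779541015625, 179.74468994140625), 62.322792053222656)
blue 620 [ 449.29163242 -271.01851968  133.80888169] [769.98475368 -44.79129007 150.25999805] ((609.4629516601562, -160.0432891845703), (225.96133422851562, 320.4941101074219), 89.1256103515625)
paddle [ 466.51135004 -258.70934125  147.71665711] ((477.4620361328125, -248.9973907470703), (44.77486038208008, 48.617000579833984), 88.23310852050781)
base 1831 [ 463.19796814 -179.73875996   11.78397098] ((482.7803649902344, -138.46621704101562), (222.04066467285156, 129.6635284423828), 87.12850952148438)
paddle [ 480.52836963 -247.8799457   142.85149668]
mouth [498.68531747  41.87014927   4.04735413]
table [623.57663353 105.94405057   5.57993975]
purple [320.11111945 126.69746209   5.67501606]
purple2 [599.79599251 298.59751714   8.28102804]
opener [688.81062708   1.81743339   3.66538796]
```

View pics/c.png

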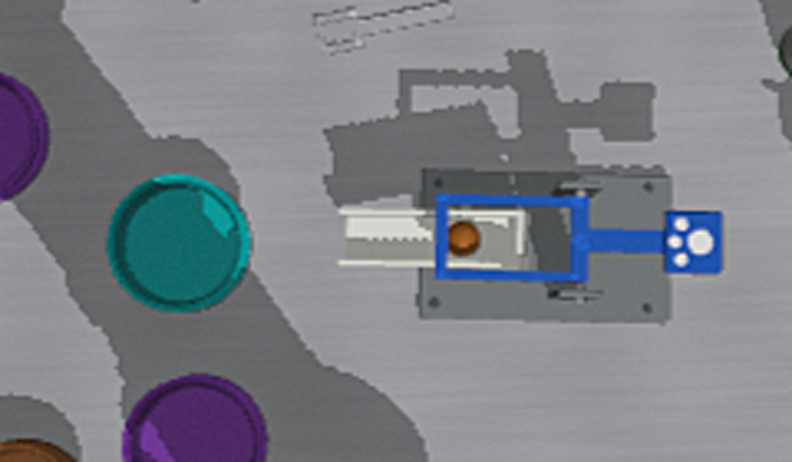

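The teal bowl is at about (496,178) mm and the bowl spot at about (495,77), so this is a push of about 100 mm along −y. I'll straddle the bowl from behind with the fingers partly open along x.

>>> {"fn": "send_rows", "kwargs": {
  "series": [
    {"dx": 1.96, "dy": -2.56, "az": -4.8, "gripper": -0.4},
    {"dx": 1.96, "dy": -2.56, "az": -4.8, "gripper": -0.4},
    {"dx": 1.96, "dy": -2.56, "az": -4.8, "gripper": -0.4},
    {"dx": 1.96, "dy": -2.56, "az": -4.8, "gripper": -0.4},
    {"dx": 1.96, "dy": -2.56, "az": -4.8, "gripper": -0.4},
    {"dx": 1.96, "dy": -2.56, "az": -4.8, "gripper": -0.4},
    {"dx": 1.96, "dy": -2.56, "az": -4.8, "gripper": -0.4},
    {"dx": 1.96, "dy": -2.56, "az": -4.8, "gripper": -0.4},
    {"dx": 1.96, "dy": -2.56, "az": -4.8, "gripper": -0.4},
    {"dx": 1.96, "dy": -2.56, "az": -4.8, "gripper": -0.4},
    {"dx": 1.96, "dy": -2.56, "az": -4.8, "gripper": -0.4},
    {"dx": 1.96, "dy": -2.56, "az": -4.8, "gripper": -0.4},
    {"dx": 1.96, "dy": -2.56, "az": -4.8, "gripper": -0.4},
    {"dx": 1.96, "dy": -2.56, "az": -4.8, "gripper": -0.4},
    {"dx": 1.96, "dy": -2.56, "az": -4.8, "gripper": -0.4},
    {"gripper": -0.4},
    {"gripper": -0.4}
  ]
}}

```text
$.series[0]: bad value
```

>>> {"fn": "send_rows", "kwargs": {
  "series": [
    {"ax": 0, "ay": 0, "az": -4.8, "dx": 1.96, "dy": -2.56, "dz": 0, "gripper": -0.4},
    {"ax": 0, "ay": 0, "az": -4.8, "dx": 1.96, "dy": -2.56, "dz": 0, "gripper": -0.4}
  ]
}}

```text
t: 0.3
position: [241.5, 592.1, 204.7]
tcp_rot: [-3.141, 0.0, 2.668]
contact_force: [0.7, -0.2, 0.2]
finger_gap: 0.864
```

>>> {"fn": "send_rows", "kwargs": {
  "series": [
    {"ax": 0, "ay": 0, "az": -4.84, "dx": 1.96, "dy": -2.56, "dz": 0, "gripper": -0.4},
    {"ax": 0, "ay": 0, "az": -4.84, "dx": 1.96, "dy": -2.56, "dz": 0, "gripper": -0.4},
    {"ax": 0, "ay": 0, "az": -4.84, "dx": 1.96, "dy": -2.56, "dz": 0, "gripper": -0.4},
    {"ax": 0, "ay": 0, "az": -4.84, "dx": 1.96, "dy": -2.56, "dz": 0, "gripper": -0.4},
    {"ax": 0, "ay": 0, "az": -4.84, "dx": 1.96, "dy": -2.56, "dz": 0, "gripper": -0.4},
    {"ax": 0, "ay": 0, "az": -4.84, "dx": 1.96, "dy": -2.56, "dz": 0, "gripper": -0.4},
    {"ax": 0, "ay": 0, "az": -4.84, "dx": 1.96, "dy": -2.56, "dz": 0, "gripper": -0.4},
    {"ax": 0, "ay": 0, "az": -4.84, "dx": 1.96, "dy": -2.56, "dz": 0, "gripper": -0.4},
    {"ax": 0, "ay": 0, "az": -4.84, "dx": 1.96, "dy": -2.56, "dz": 0, "gripper": -0.4},
    {"ax": 0, "ay": 0, "az": -4.84, "dx": 1.96, "dy": -2.56, "dz": 0, "gripper": -0.4},
    {"ax": 0, "ay": 0, "az": -4.84, "dx": 1.96, "dy": -2.56, "dz": 0, "gripper": -0.4},
    {"ax": 0, "ay": 0, "az": -4.84, "dx": 1.96, "dy": -2.56, "dz": 0, "gripper": -0.4},
    {"ax": 0, "ay": 0, "az": -4.84, "dx": 1.96, "dy": -2.56, "dz": 0, "gripper": -0.4},
    {"ax": 0, "ay": 0, "az": 0, "dx": 0, "dy": 0, "dz": 0, "gripper": -0.4},
    {"ax": 0, "ay": 0, "az": 0, "dx": 0, "dy": 0, "dz": 0, "gripper": -0.4}
  ]
}}

```text
t: 1.8
position: [497.2, 258.6, 205.4]
tcp_rot: [-3.142, 0.0, 1.568]
contact_force: [-0.5, 0.8, 0.6]
finger_gap: 0.702
```

>>> {"fn": "send_rows", "kwargs": {
  "series": [
    {"ax": 0, "ay": 0, "az": 0, "dx": 0, "dy": 0, "dz": -3, "gripper": -0.4},
    {"ax": 0, "ay": 0, "az": 0, "dx": 0, "dy": 0, "dz": -3, "gripper": -0.4},
    {"ax": 0, "ay": 0, "az": 0, "dx": 0, "dy": 0, "dz": -3, "gripper": -0.4},
    {"ax": 0, "ay": 0, "az": 0, "dx": 0, "dy": 0, "dz": -3, "gripper": -0.4},
    {"ax": 0, "ay": 0, "az": 0, "dx": 0, "dy": 0, "dz": -3, "gripper": -0.4},
    {"ax": 0, "ay": 0, "az": 0, "dx": 0, "dy": 0, "dz": -2.5, "gripper": -0.4},
    {"ax": 0, "ay": 0, "az": 0, "dx": 0, "dy": 0, "dz": -1.2, "gripper": -0.4},
    {"ax": 0, "ay": 0, "az": 0, "dx": 0, "dy": 0, "dz": 0, "gripper": -0.4},
    {"ax": 0, "ay": 0, "az": 0, "dx": 0, "dy": -0.8, "dz": 0, "gripper": -0.4},
    {"ax": 0, "ay": 0, "az": 0, "dx": 0, "dy": -0.8, "dz": 0, "gripper": -0.4},
    {"ax": 0, "ay": 0, "az": 0, "dx": 0, "dy": -0.8, "dz": 0, "gripper": -0.4},
    {"ax": 0, "ay": 0, "az": 0, "dx": 0, "dy": -0.8, "dz": 0, "gripper": -0.4},
    {"ax": 0, "ay": 0, "az": 0, "dx": 0, "dy": -0.8, "dz": 0, "gripper": -0.4},
    {"ax": 0, "ay": 0, "az": 0, "dx": 0, "dy": -0.8, "dz": 0, "gripper": -0.4},
    {"ax": 0, "ay": 0, "az": 0, "dx": 0, "dy": -0.8, "dz": 0, "gripper": -0.4},
    {"ax": 0, "ay": 0, "az": 0, "dx": 0, "dy": 0, "dz": 0, "gripper": -0.4}
  ]
}}

```text
t: 3.4
position: [496.6, 202.4, 18.5]
tcp_rot: [-3.141, 0.0, 1.57]
contact_force: [-0.0, -0.9, -0.7]
finger_gap: 0.699
```

```bash
cat > look.py <<'E'
from h import *
import sys
t=sys.argv[1]; s=snap('top','t'+t); snap('side','s'+t)
for k in('t','s'):
    W,s=cloud(k+t); H,S,V=cv2.split(cv2.cvtColor(s['frame'],cv2.COLOR_BGR2HSV)); z=W[...,2]
    m=(H>83)&(H<97)&(S>120)&(z>35)&(z<55)&(abs(W[...,0]-495)<90)&(abs(W[...,1]-140)<150); p=W[m]
    print(k,m.sum(),p.min(0),p.max(0),cv2.minEnclosingCircle(p[:,:2].astype(np.float32)))
a=np.vstack([cv2.resize(np.load(f'pics/t{t}.npz')['frame'][150:290,170:430],(780,420)),cv2.resize(np.load(f'pics/s{t}.npz')['frame'][140:300,220:380],(390,390))[:180,:].repeat(2,1)]) if 0 else cv2.resize(np.load(f'pics/s{t}.npz')['frame'][120:310,180:400],(690,596),interpolation=cv2.INTER_CUBIC)
cv2.imwrite(f'pics/v{t}.png',a)
E
python3 look.py 1
```

```text
t 231 [437.81337812  86.60296451  35.21495216] [554.47443258 189.50621995  51.83151739] ((496.4587707519531, 144.3009490966797), 59.21692657470703)
s 192 [435.44178863  84.015255    35.11501561] [550.76498642 205.94359692  48.06537342] ((493.09027099609375, 149.20944213867188), 66.3926010131836)
```

>>> {"fn": "send_rows", "kwargs": {
  "series": [
    {"ax": 0, "ay": 0, "az": 0, "dx": 0, "dy": -0.8, "dz": 0, "gripper": -0.4},
    {"ax": 0, "ay": 0, "az": 0, "dx": 0, "dy": -0.8, "dz": 0, "gripper": -0.4},
    {"ax": 0, "ay": 0, "az": 0, "dx": 0, "dy": -0.8, "dz": 0, "gripper": -0.4},
    {"ax": 0, "ay": 0, "az": 0, "dx": 0, "dy": -0.8, "dz": 0, "gripper": -0.4},
    {"ax": 0, "ay": 0, "az": 0, "dx": 0, "dy": -0.8, "dz": 0, "gripper": -0.4},
    {"ax": 0, "ay": 0, "az": 0, "dx": 0, "dy": -0.8, "dz": 0, "gripper": -0.4},
    {"ax": 0, "ay": 0, "az": 0, "dx": 0, "dy": -0.7, "dz": 0, "gripper": -0.4},
    {"ax": 0, "ay": 0, "az": 0, "dx": 0, "dy": -0.6, "dz": 0, "gripper": -0.4},
    {"ax": 0, "ay": 0, "az": 0, "dx": 0, "dy": -0.4, "dz": 0, "gripper": -0.4},
    {"ax": 0, "ay": 0, "az": 0, "dx": 0, "dy": -0.2, "dz": 0, "gripper": -0.4},
    {"ax": 0, "ay": 0, "az": 0, "dx": 0, "dy": 0, "dz": 0, "gripper": -0.4}
  ]
}}

```text
t: 4.6
position: [496.6, 136.6, 18.5]
tcp_rot: [-3.142, 0.0, 1.571]
contact_force: [-0.8, -0.1, 0.6]
finger_gap: 0.699
```

```bash
python3 look.py 2
```

```text
t 171 [438.46803167  25.31567988  35.05993066] [555.04275217 118.10767141  54.1792213 ] ((496.4861145019531, 78.33305358886719), 59.12997817993164)
s 187 [434.01176892  20.95724338  35.05183962] [552.72386247 135.82209197  47.96524648] ((492.9439392089844, 81.74195861816406), 62.999656677246094)
```

View pics/v2.png

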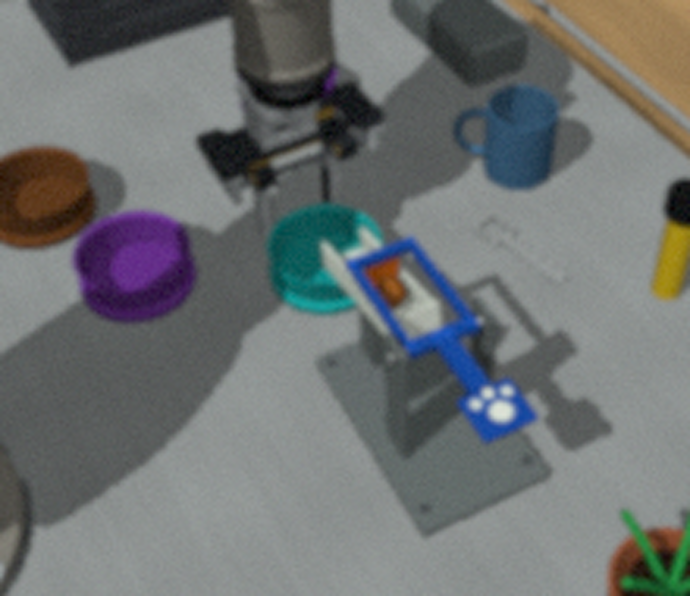

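View pics/t2.png

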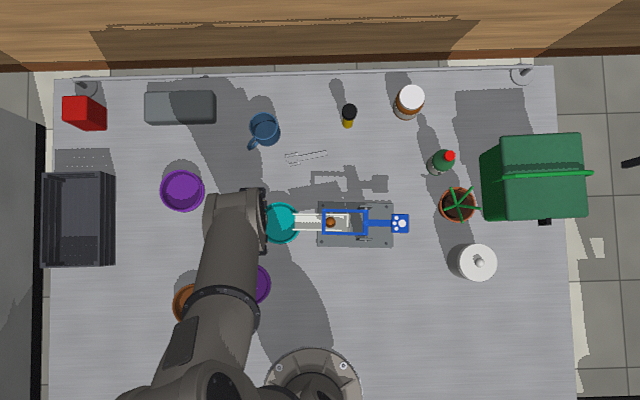

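The bowl stands at about (494.5,79), under the chute mouth, with the ball still behind the gate and the paddle up. Next I back off and rise.

>>> {"fn": "send_rows", "kwargs": {
  "series": [
    {"ax": 0, "ay": 0, "az": 0, "dx": 0, "dy": 1, "dz": 0, "gripper": -0.4},
    {"ax": 0, "ay": 0, "az": 0, "dx": 0, "dy": 2, "dz": 0, "gripper": -0.4},
    {"ax": 0, "ay": 0, "az": 0, "dx": 0, "dy": 2, "dz": 0, "gripper": -0.4},
    {"ax": 0, "ay": 0, "az": 0, "dx": 0, "dy": 0, "dz": 3.5, "gripper": 1},
    {"ax": 0, "ay": 0, "az": 0, "dx": 0, "dy": 0, "dz": 3.5, "gripper": 1},
    {"ax": 0, "ay": 0, "az": 0, "dx": 0, "dy": 0, "dz": 3.5, "gripper": 1},
    {"ax": 0, "ay": 0, "az": 0, "dx": 0, "dy": 0, "dz": 3.5, "gripper": 1},
    {"ax": 0, "ay": 0, "az": 0, "dx": 0, "dy": 0, "dz": 3.5, "gripper": 1},
    {"ax": 0, "ay": 0, "az": 0, "dx": 0, "dy": 0, "dz": 3.5, "gripper": 1},
    {"ax": 0, "ay": 0, "az": 0, "dx": 0, "dy": 0, "dz": 0, "gripper": 1}
  ]
}}

```text
t: 5.7
position: [498.3, 188.6, 232.7]
tcp_rot: [3.136, -0.004, 1.572]
contact_force: [0.9, 0.4, -0.2]
finger_gap: 0.138
```

```bash
python3 -c "
from h import *
s=bot.read_state();print(s['joint_positions'],s['position'])"
```

```text
[-0.93273616  0.17100497  0.51347208  1.9203486  -0.09724456  1.0676194
 -0.3782602 ] [498.34741644 188.59597928 232.70821906]
```

>>> {"fn": "send_rows", "kwargs": {
  "series": [
    {"ax": 0, "ay": 0, "az": 0, "dx": -0.12, "dy": -2.74, "dz": 0, "gripper": 1},
    {"ax": 0, "ay": 0, "az": 0, "dx": -0.12, "dy": -2.74, "dz": 0, "gripper": 1},
    {"ax": 0, "ay": 0, "az": 0, "dx": -0.12, "dy": -2.74, "dz": 0, "gripper": 1},
    {"ax": 0, "ay": 0, "az": 0, "dx": -0.12, "dy": -2.74, "dz": 0, "gripper": 1},
    {"ax": 0, "ay": 0, "az": 0, "dx": -0.12, "dy": -2.74, "dz": 0, "gripper": 1},
    {"ax": 0, "ay": 0, "az": 0, "dx": -0.12, "dy": -2.74, "dz": 0, "gripper": 1},
    {"ax": 0, "ay": 0, "az": 0, "dx": -0.12, "dy": -2.74, "dz": 0, "gripper": 1},
    {"ax": 0, "ay": 0, "az": 0, "dx": -0.12, "dy": -2.74, "dz": 0, "gripper": 1},
    {"ax": 0, "ay": 0, "az": 0, "dx": -0.12, "dy": -2.74, "dz": 0, "gripper": 1},
    {"ax": 0, "ay": 0, "az": 0, "dx": -0.12, "dy": -2.74, "dz": 0, "gripper": 1},
    {"ax": 0, "ay": 0, "az": 0, "dx": -0.12, "dy": -2.74, "dz": 0, "gripper": 1},
    {"ax": 0, "ay": 0, "az": 0, "dx": -0.12, "dy": -2.74, "dz": 0, "gripper": 1},
    {"ax": 0, "ay": 0, "az": 0, "dx": -0.12, "dy": -2.74, "dz": 0, "gripper": 1},
    {"ax": 0, "ay": 0, "az": 0, "dx": -0.12, "dy": -2.74, "dz": 0, "gripper": 1},
    {"ax": 0, "ay": 0, "az": 0, "dx": -0.12, "dy": -2.74, "dz": 0, "gripper": 1},
    {"ax": 0, "ay": 0, "az": 0, "dx": -0.12, "dy": -2.74, "dz": 0, "gripper": 1},
    {"ax": 0, "ay": 0, "az": 0, "dx": 0, "dy": 0, "dz": 0, "gripper": 1},
    {"ax": 0, "ay": 0, "az": 0, "dx": 0, "dy": 0, "dz": 0, "gripper": 1}
  ]
}}

```text
t: 7.5
position: [477.4, -251.3, 227.9]
tcp_rot: [-3.141, 0.0, 1.57]
contact_force: [-0.2, 0.9, -0.0]
finger_gap: 0.005
```

```bash
python3 look.py 3; python3 -c "
from h import *
s=bot.read_state();print(s['joint_positions'],s['position'])"
```

```text
t 274 [438.48388895  25.57529995  35.23402475] [555.01519408 137.75012592  53.63031455] ((496.0290222167969, 79.04071807861328), 59.40131378173828)
s 157 [434.79222008  22.61850053  35.04637566] [550.64617988 134.8287635   47.13118999] ((491.8127136230469, 77.89972686767578), 59.880760192871094)
[-0.325274    0.22990397  0.81350774  1.91845456 -0.18978738  1.07206973
  0.56809253] [ 477.68005466 -250.34129524  228.06507859]
```

View pics/v3.png

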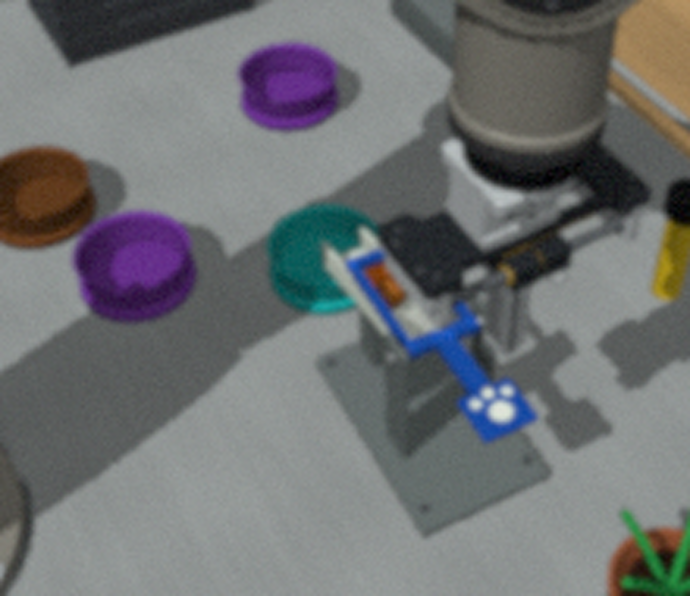

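>>> {"fn": "send_rows", "kwargs": {
  "series": [
    {"ax": 0, "ay": 0, "az": 0, "dx": 0.2, "dy": 0.2, "dz": -2.5, "gripper": 1},
    {"ax": 0, "ay": 0, "az": 0, "dx": 0, "dy": 0, "dz": -2.5, "gripper": 1},
    {"ax": 0, "ay": 0, "az": 0, "dx": 0, "dy": 0, "dz": -2.2, "gripper": 1},
    {"ax": 0, "ay": 0, "az": 0, "dx": 0, "dy": 0, "dz": 0, "gripper": 1},
    {"ax": 0, "ay": 0, "az": 0, "dx": 0, "dy": 0, "dz": -0.6, "gripper": 1},
    {"ax": 0, "ay": 0, "az": 0, "dx": 0, "dy": 0, "dz": -0.6, "gripper": 1},
    {"ax": 0, "ay": 0, "az": 0, "dx": 0, "dy": 0, "dz": -0.6, "gripper": 1},
    {"ax": 0, "ay": 0, "az": 0, "dx": 0, "dy": 0, "dz": -0.6, "gripper": 1},
    {"ax": 0, "ay": 0, "az": 0, "dx": 0, "dy": 0, "dz": -0.6, "gripper": 1},
    {"ax": 0, "ay": 0, "az": 0, "dx": 0, "dy": 0, "dz": -0.6, "gripper": 1},
    {"ax": 0, "ay": 0, "az": 0, "dx": 0, "dy": 0, "dz": -0.3, "gripper": 1},
    {"ax": 0, "ay": 0, "az": 0, "dx": 0, "dy": 0, "dz": 0, "gripper": 1}
  ]
}}

```text
t: 8.8
position: [479.6, -249.3, 117.2]
tcp_rot: [3.141, -0.0, 1.571]
contact_force: [0.8, 2.0, 6.0]
finger_gap: 0.005
```

>>> {"fn": "send_rows", "kwargs": {
  "series": [
    {"ax": 0, "ay": 0, "az": 0, "dx": 0, "dy": 0, "dz": -0.1, "gripper": 1},
    {"ax": 0, "ay": 0, "az": 0, "dx": 0, "dy": 0, "dz": 0, "gripper": 1},
    {"ax": 0, "ay": 0, "az": 0, "dx": 0, "dy": 0, "dz": 0, "gripper": 1},
    {"ax": 0, "ay": 0, "az": 0, "dx": 0, "dy": 0, "dz": 0, "gripper": 1},
    {"ax": 0, "ay": 0, "az": 0, "dx": 0, "dy": 0, "dz": 0, "gripper": 1},
    {"ax": 0, "ay": 0, "az": 0, "dx": 0, "dy": 0, "dz": 0, "gripper": 1},
    {"ax": 0, "ay": 0, "az": 0, "dx": 0, "dy": 0, "dz": 0, "gripper": 1},
    {"ax": 0, "ay": 0, "az": 0, "dx": 0, "dy": 0, "dz": 0, "gripper": 1},
    {"ax": 0, "ay": 0, "az": 0, "dx": 0, "dy": 0, "dz": 0, "gripper": 1},
    {"ax": 0, "ay": 0, "az": 0, "dx": 0, "dy": 0, "dz": 0, "gripper": 1},
    {"ax": 0, "ay": 0, "az": 0, "dx": 0, "dy": 0, "dz": 0, "gripper": 1},
    {"ax": 0, "ay": 0, "az": 0, "dx": 0, "dy": 0, "dz": 0, "gripper": 1},
    {"ax": 0, "ay": 0, "az": 0, "dx": 0, "dy": 0, "dz": 0, "gripper": 1},
    {"ax": 0, "ay": 0, "az": 0, "dx": 0, "dy": 0, "dz": 0, "gripper": 1},
    {"ax": 0, "ay": 0, "az": 0, "dx": 0, "dy": 0, "dz": 0, "gripper": 1}
  ]
}}

```text
t: 10.3
position: [479.7, -249.4, 116.6]
tcp_rot: [3.141, -0.0, 1.571]
contact_force: [-0.8, 1.3, 9.1]
finger_gap: 0.005
```

```bash
python3 look.py 4
```

```text
t 269 [438.44332164  25.58892677  35.22205598] [555.23920947 138.15632654  51.13926177] ((496.2061767578125, 79.22457885742188), 59.4610481262207)
s 158 [434.48685985  23.54097312  35.01215449] [548.98082763 136.30354099  47.10882957] ((494.0262756347656, 77.13397216796875), 60.47555160522461)
```

View pics/v4.png

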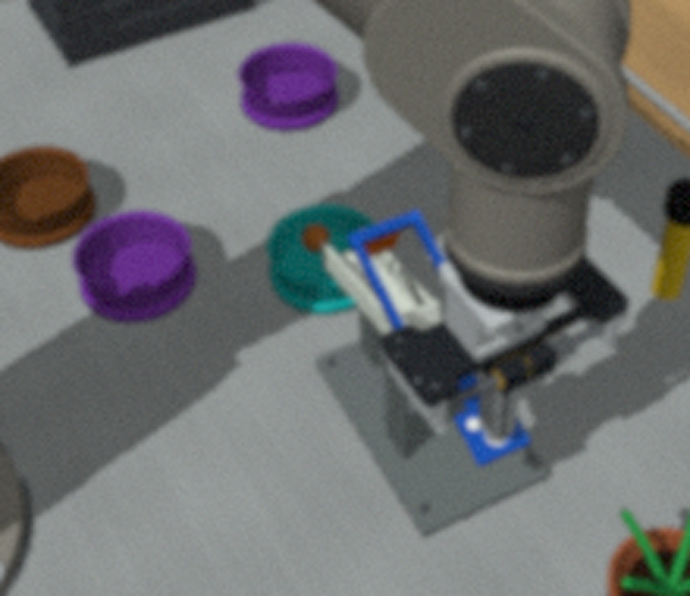

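The ball lies in the bowl (brown spot at (317,237)) while the paddle is held down at the stop. I'll release it now.

>>> {"fn": "send_rows", "kwargs": {
  "series": [
    {"ax": 0, "ay": 0, "az": 0, "dx": 0, "dy": 0, "dz": 0.7, "gripper": 1},
    {"ax": 0, "ay": 0, "az": 0, "dx": 0, "dy": 0, "dz": 0.7, "gripper": 1},
    {"ax": 0, "ay": 0, "az": 0, "dx": 0, "dy": 0, "dz": 0.7, "gripper": 1},
    {"ax": 0, "ay": 0, "az": 0, "dx": 0, "dy": 0, "dz": 0.7, "gripper": 1},
    {"ax": 0, "ay": 0, "az": 0, "dx": 0, "dy": 0, "dz": 0.7, "gripper": 1},
    {"ax": 0, "ay": 0, "az": 0, "dx": 0, "dy": 0, "dz": 1, "gripper": 1},
    {"ax": 0, "ay": 0, "az": 0, "dx": 0, "dy": 0, "dz": 2, "gripper": 1},
    {"ax": 0, "ay": 0, "az": 0, "dx": 0, "dy": 0, "dz": 3, "gripper": 1},
    {"ax": 0, "ay": 0, "az": 0, "dx": 0, "dy": 0, "dz": 3, "gripper": 1},
    {"ax": 0, "ay": 0, "az": 0, "dx": 0, "dy": 0, "dz": 0, "gripper": 1},
    {"ax": 0, "ay": 0, "az": 0, "dx": 0, "dy": 0, "dz": 0, "gripper": 1},
    {"ax": 0, "ay": 0, "az": 0, "dx": 0, "dy": 0, "dz": 0, "gripper": 1},
    {"ax": 0, "ay": 0, "az": 0, "dx": 0, "dy": 0, "dz": 0, "gripper": 1}
  ]
}}

```text
t: 11.7
position: [478.9, -249.2, 240.7]
tcp_rot: [-3.14, -0.0, 1.571]
contact_force: [0.2, 0.2, -0.1]
finger_gap: 0.003
```

```bash
python3 look.py 5
```

```text
t 268 [438.45151863  25.68446223  35.13483868] [555.03034213 137.72090224  50.46985325] ((496.2819519042969, 78.5951919555664), 59.22169876098633)
s 161 [433.76049623  21.46031224  35.15324286] [550.15278352 135.65784145  48.44689362] ((492.05694580078125, 78.11458587646484), 59.94308090209961)
```

View pics/v5.png

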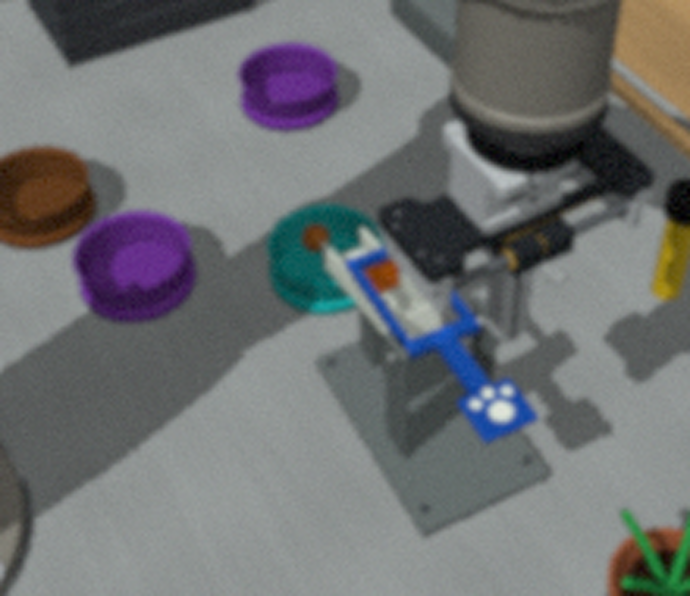

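The ball is in the bowl at (317,237), the paddle is back at its rest place at (497,410), and the arm is clear.

```bash
python3 -c "
from cell import bot
print(bot.job_done())"
```

```text
the job is handed in; nothing more can be done
None
```

The treat is served and the job is handed in; it took about 12 s of the 51 s allowed, and the hand-in gave no verdict.

- **Bowl:** I pushed it about 100 mm with half-open fingers. It stood at about (494, 79) mm against an estimated spot of (495, 77) mm, and did not move visibly afterwards.
- **Paddle:** I pressed it with the fingers shut down to about 31 mm, where the force read 9 N. I held it there for about 1.5 s, until the image showed the ball in the bowl, then released it.
- **Last checks:** The final picture shows the ball in the bowl, the paddle back at its rest place and the arm about 90 mm above it. The contact force was about 0 N.
- **Limits of the checks:** The lever angle and gate were judged only from the image and the tool height. The two cameras differed by about 4 mm on the bowl's position, well inside the tolerance. Nothing failed, and the bystanders looked unmoved wherever they were in view.

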